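# Reset the tripped breaker under the pouch sealer's push-latch cover

## Task

The pouch sealer is dead because one of the three breakers under its grey service cover has tripped. With closed fingertips, press the free edge of the cover so that it pops open, push the breaker button that stands out fully in, then push the cover over and press it until it latches shut again. Only press and push: pick nothing up, and leave the things lying about where they are.

Things in the scene. Friction and masses are not known exactly. Their poses are not given: they have to be found in the camera images.
- sealer: Pouch heat sealer, a fixed white machine 240 mm deep (its x), 500 mm long (its y), flat deck 200 mm above the bench, sloped console on its -x side. Origin: centre of its underside, z up. Near the deck's -y end sits the grey service cover, 130 mm along the sealer's x, 74 mm along its y, top face 24 mm above the deck when shut.
- cover_hinge (a point): Point half-way along the cover's hinge line, 5 mm above the deck. The hinge line runs along the sealer's x; from it the shut cover reaches 70 mm in the sealer's +y direction (to its free edge) and 4 mm in -y. Nothing stands behind the hinge.
- cover_edge (a point): Point on the cover, half-way along the free edge, at its upper outer corner: 70 mm from the hinge line towards the sealer's +y and 19 mm above the hinge line when shut. It moves with the cover. The latch is under this edge; three short ribs on the outer face mark the place to press.
- cover (a joint): Cover angle, rad: 0 shut and latched, 1.40 popped open (nearly upright, outer face to the sealer's -y). Push-push latch, opening spring and damper. Press the shut free edge 4.5 mm down (to -0.06, 3 to 7 N, then a firm stop) and let go: it swings open in 2 s. To relatch, push the outer face round and down (1 to 5 N) and 4 mm past flush to a firm stop (-0.05), let go: it returns to 0, stays.
- button_1 (a joint): Travel of the push button of one of three push-to-reset breakers under the cover, m: 0 = standing out (tripped), 0.007 = fully in. Takes about 3 to 4 N and stays where it is left. One of the three starts standing out, the other two fully in.
- button_2 (a joint): Travel of the push button of one of three push-to-reset breakers under the cover, m: 0 = standing out (tripped), 0.007 = fully in. Takes about 3 to 4 N and stays where it is left. One of the three starts standing out, the other two fully in.
- button_3 (a joint): Travel of the push button of one of three push-to-reset breakers under the cover, m: 0 = standing out (tripped), 0.007 = fully in. Takes about 3 to 4 N and stays where it is left. One of the three starts standing out, the other two fully in.
- button_1_top (a point): Centre of the top of that breaker's round white button (button_1), 13 mm across: 16.5 mm above the deck standing out, 9.5 mm fully in. The three stand in a row along the sealer's x, 36 mm apart, 38 mm from the hinge line towards the sealer's +y; which of them stands where varies.
- button_2_top (a point): Centre of the top of that breaker's round white button (button_2), 13 mm across: 16.5 mm above the deck standing out, 9.5 mm fully in. The three stand in a row along the sealer's x, 36 mm apart, 38 mm from the hinge line towards the sealer's +y; which of them stands where varies.
- button_3_top (a point): Centre of the top of that breaker's round white button (button_3), 13 mm across: 16.5 mm above the deck standing out, 9.5 mm fully in. The three stand in a row along the sealer's x, 36 mm apart, 38 mm from the hinge line towards the sealer's +y; which of them stands where varies.
- tape_roll: Loose roll of indicator tape lying flat on the sealer's deck, 60 mm outside, 38 mm hole, 24 mm high; origin under its centre. To be left where it is.
- gallipot: Loose steel bowl (gallipot), 70 mm across the rim, 35 mm high, on the sealer's deck; origin under its centre. To be left where it is.
- forceps: Loose steel dressing forceps, 190 mm long, 12 mm high, lying on the bench; origin under the middle. To be left where it is.
- instrument_box: Loose steel instrument box, 110 x 200 x 45 mm, five compartments, its hinged lid standing open on the far side (to 143 mm high); origin under its centre. To be left where it is.
- spray_bottle: Loose spray bottle, 72 mm across, 192 mm high, standing; origin under its centre. To be left where it is.
- carton: Loose paper carton, 70 x 110 x 35 mm; origin under its centre. To be left where it is.

How it is judged:
On the way, in this order (a step that is already met when the one before it is completed fails the run):
1. the cover has been released and has swung open (beyond 1.2 rad) (value of joint cover above 1.2 rad), for 0.2 s.
2. with the cover open, the tripped breaker's button is pushed fully in (6 mm or more of 7) (value of joint button_1 above 0.006 m and value of joint cover above 0.8 rad), for 0.2 s.
At the end, for the whole second after the job is handed in: The cover is latched shut, within 0.025 rad of flush and at rest with nothing holding it, and all three breaker buttons are in (6 mm or more of 7) (value of joint each of button_1, button_2, button_3 above 0.006 m and value of joint cover between -0.025 and 0.025 rad and velocity of joint cover below 0.05 rad/s); the robot touches nothing.
It fails at once if something lying on the sealer is picked up or shifted by more than 25 mm (distance of any of tape_roll, gallipot from where it was at the start of the episode above 0.025 m).
It fails at once if something lying on the bench is picked up or shifted by more than 25 mm (distance of any of forceps, instrument_box, spray_bottle, carton from where it was at the start of the episode above 0.025 m).
It also fails if it takes over 64 s, if anything falls off the work surface, if the arm or the gripper's body presses on something with over 40 N, if the wrist force passes 120 N, or if a joint passes its speed limit or range.

## Robot

A 6-joint arm with a two-finger parallel gripper is mounted at the origin on the work surface. World frame = base frame: x ahead of the robot, y to its left, z up, the work surface at z = 0. Lengths are in m, angles in rad, forces in N, time in s.
With the tool pointing down it reaches from about 0.3 to 0.85 m from the base axis. Payload 4.2 kg.
Tool frame: the origin (TCP) lies on the centre line of the jaws, within the pads' length; the fingertips stand ahead of it and the grasp point (between the pads) lies 3 mm ahead of it (r.tcp_to_tips is the z of the fingertips in the tool frame, in m); z points along the fingers, y is the direction in which the jaws open and shut (so a half turn about z gives the same grasp; the last joint's range is limited). The gripper opens to 91 mm and grips with 3 to 60 N. Pads are 32 mm wide; open, the fingers measure 118 mm over their backs; the gripper's body (76 mm by 178 mm) begins 60 mm behind the grasp point.
Start: joints at [-1.318, 0.32, 1.565, -0, 1.257, -0.02], TCP at [0.155, -0.554, 0.236] pointing down, gripper open.
Joint ranges: [-3.11, 3.11], [-0.84, 2.01], [0.21, 2.61], [-1.34, 4.49], [0.05, 2.63], [-2.56, 2.56]. Speed limits (rad/s): [2.57, 2.57, 3.14, 3.14, 3.14, 3.14].

## Interface

Orientations are given as a unit quaternion [w, x, y, z].
In Python, from plant import r gives the robot as it stands. The module is installed in compiled form; this text tells all that it offers.
- The arm moves only by the shell command python3 -m inch 'ROWS'. ROWS is JSON, a list of rows, each an object with "slide": the shift along the tool's x, y, z in mm, a list of three; "spin": the turn about the tool's z in rad; "fingers": the opening in per cent of the stroke, from 0 (shut) to 100 (fully open). A call has 1 to 12 rows; each row is the pose to reach, as a shift and turn from the pose measured when the call began, along the tool's axes at that moment; what a row does not reach only later rows make up. A row lasts 1/12 s, in which the tool goes at most 41.7 mm and 7.16 degrees, less where a joint would pass 70% of its speed; a pose out of reach is approached as far as the arm can. A call with a gripper value outside its range is refused whole. The fingers move at their own pace and stop on an object; the grip force is fixed at half the most. Time passes only in rows, so rows that repeat a pose let the fingers close. It gives the time, the measured TCP pose, the force and the opening at its end, in the units of the state.
- r.read_state(): the state, without advancing time (a new reading comes with each control period).
- r.capture(name): name is "scene" or "top"; returns the picture (384x512x3 uint8, red, green, blue); there is no depth.
- r.camera_params(name): a dict with "camera_matrix" (3x3 intrinsics, pixels), "D" ([k1, k2, p1, p2, k3] as OpenCV has them; the pictures are not rectified), "world_from_camera" (4x4, takes a point from camera to world coordinates). Camera axes: x right, y down, z forward; pixel columns grow to the right and rows downward; lengths in m; the calibration is good to about 2 mm. A picture is of the moment at which its call begins. camera_params takes no time and is no camera call.
- r.job_done(): hands the job in, once; it reports no verdict.
Trained networks look in the newest picture that a camera, given by its name, has taken for a name from the list of things; names that differ only in an ending like _2 or _b are one class to them, and where a whole thing is asked for, a point or a joint stands for the part that bears it (a point fixed in the world has none). Each returns a list of dicts, best first, with "p" (0 to 1); they miss things now and then, are a little off and sometimes report something else, mostly with a low value. They report only what shows in the picture. A call takes as long as a camera call.
- r.masks_of(camera, name): "region" (384x512 bool, what is visible of it) and "bbox" ([left, top, right, bottom] in pixels, round what is visible of it).
The state is a dict: "time_s": time; "joint_positions": joint angles; "joint_vel": joint speeds; "effort": joint torques, N m; "eef_pos": TCP position; "orientation": TCP orientation; "ft_force": force on the tool from outside, world axes, zero at the start; "moment": the same for the moment, N m; "grip_width": finger opening in m.
Only numpy, scipy, OpenCV 4.12 (cv2) and the standard library are available. Lean on these libraries where they do the work, as an engineer would, in place of code of your own. Each camera call takes 0.05 s, during which the arm holds its last target.

## Working session

There is one attempt and no reset: what is moved stays moved. The work goes in short steps, Python scripts to look and compute and a shell command to move; the robot and the scene stay as the last step left them, time stands still between calls to the robot, and variables do not carry over. Pictures are saved under pics/ and viewed, and the job is handed in when it is done.

```bash
mkdir -p pics; cat > h.py <<'E'
import numpy as np, cv2
from plant import r
def snap(cam,fn,crop=None,scale=1):
    im=r.capture(cam); 
    o=im if crop is None else im[crop[1]:crop[3],crop[0]:crop[2]]
    if scale!=1:o=cv2.resize(o,None,fx=scale,fy=scale,interpolation=cv2.INTER_CUBIC)
    cv2.imwrite('pics/'+fn,o[:,:,::-1]); return im
def ray(cam,uv):
    p=r.camera_params(cam);K=np.array(p['camera_matrix'],float);D=np.array(p['D'],float);T=np.array(p['world_from_camera'])
    q=cv2.undistortPoints(np.array(uv,float).reshape(-1,1,2),K,D).reshape(-1,2)
    d=np.c_[q,np.ones(len(q))]@T[:3,:3].T
    return T[:3,3],d
def onz(cam,uv,z):
    o,d=ray(cam,uv); return o+d*((z-o[2])/d[:,2])[:,None]
def proj(cam,P):
    p=r.camera_params(cam);K=np.array(p['camera_matrix'],float);D=np.array(p['D'],float);T=np.linalg.inv(np.array(p['world_from_camera']))
    return cv2.projectPoints(np.array(P,float).reshape(-1,3),cv2.Rodrigues(T[:3,:3])[0],T[:3,3],K,D)[0].reshape(-1,2)
E
python3 - <<'E'
from h import *
snap('scene','s0.png');snap('top','t0.png')
s=r.read_state();print(s,r.tcp_to_tips)
for c in('scene','top'):
    print(c,np.round(r.camera_params(c)['world_from_camera'],3).tolist(),r.camera_params(c)['camera_matrix'])
for c in('scene','top'):
  for n in('sealer','cover','tape_roll','gallipot','spray_bottle'):
    print(c,n,[(round(m['p'],2),m['bbox']) for m in r.masks_of(c,n)][:2])
E
```

```text
{'time_s': 0.1, 'joint_positions': array([-1.31800277e+00,  3.20217577e-01,  1.56553433e+00, -5.47990240e-06,
        1.25737621e+00, -2.00048037e-02]), 'joint_vel': array([-0.00076817, -0.00311851, -0.00412948,  0.00165358,  0.00058954,
        0.00031274]), 'effort': array([-1.21666421e-04, -4.13334131e+01, -2.32509398e+01,  7.28981034e-02,
        4.22214030e-02, -5.15717193e-05]), 'eef_pos': array([ 0.15481659, -0.55334827,  0.2352191 ]), 'orientation': array([-7.62232852e-04,  9.90711638e-01,  1.35977425e-01, -9.17460223e-05]), 'ft_force': array([-0.31687316, -0.53781032,  0.63489413]), 'moment': array([ 0.02793271, -0.04855516, -0.05391197]), 'grip_width': 0.09147730256242653} 0.022
scene [[0.026, 0.813, -0.582, 1.231], [1.0, -0.03, 0.003, -0.078], [-0.015, -0.582, -0.813, 1.123], [0.0, 0.0, 0.0, 1.0]] [[352.47570481   0.         252.94367321]
 [  0.         352.47570481 192.72185132]
 [  0.           0.           1.        ]]
top [[-0.003, -0.985, 0.174, 0.282], [-1.0, 0.005, 0.009, -0.075], [-0.01, -0.174, -0.985, 1.521], [0.0, 0.0, 0.0, 1.0]] [[478.93688707   0.         250.03854457]
 [  0.         478.93688707 199.66198542]
 [  0.           0.           1.        ]]
scene sealer [(0.95, [245.7, 168.7, 418.6, 261.1]), (0.46, [255.4, 171.3, 287.3, 212.3])]
scene cover [(0.62, [255.9, 175.0, 285.6, 212.4])]
scene tape_roll [(0.84, [306.0, 188.8, 328.0, 208.8])]
scene gallipot [(0.68, [355.9, 190.5, 378.2, 208.2])]
scene spray_bottle [(0.8, [171.1, 216.0, 197.5, 262.7])]
top sealer [(0.71, [78.1, 132.1, 259.4, 242.8])]
top cover [(0.62, [213.5, 152.8, 246.1, 199.7])]
top tape_roll [(0.57, [175.9, 154.9, 194.2, 180.4])]
top gallipot [(0.57, [122.7, 147.1, 146.1, 169.9])]
top spray_bottle [(0.93, [313.2, 132.0, 341.0, 167.1])]
```

View pics/s0.png

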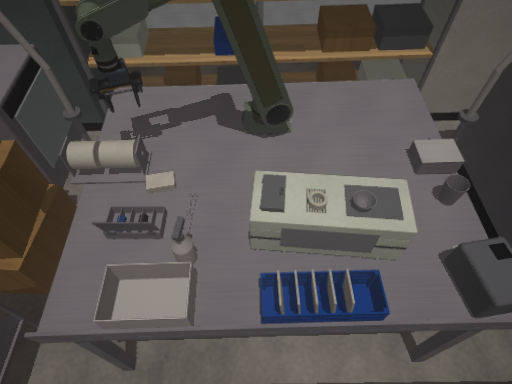

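View pics/t0.png

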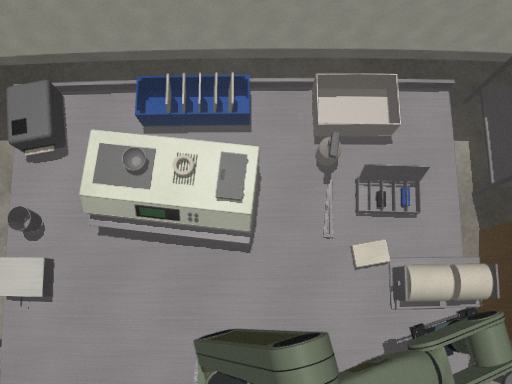

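```bash
python3 - <<'E'
import cv2
a=cv2.imread('pics/t0.png')[125:250,70:280];cv2.imwrite('pics/t0c.png',cv2.resize(a,None,fx=3.8,fy=3.8,interpolation=cv2.INTER_CUBIC))
a=cv2.imread('pics/s0.png')[160:270,235:425];cv2.imwrite('pics/s0c.png',cv2.resize(a,None,fx=4.2,fy=4.2,interpolation=cv2.INTER_CUBIC))
E
```

```text
(no output)
```

View pics/t0c.png

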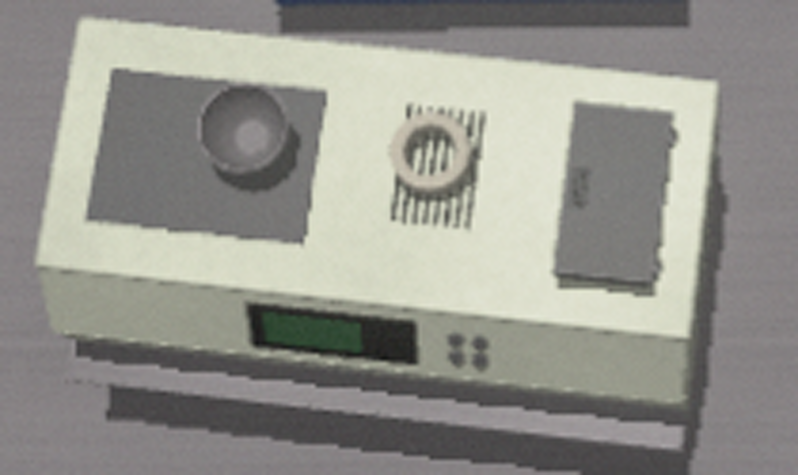

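View pics/s0c.png

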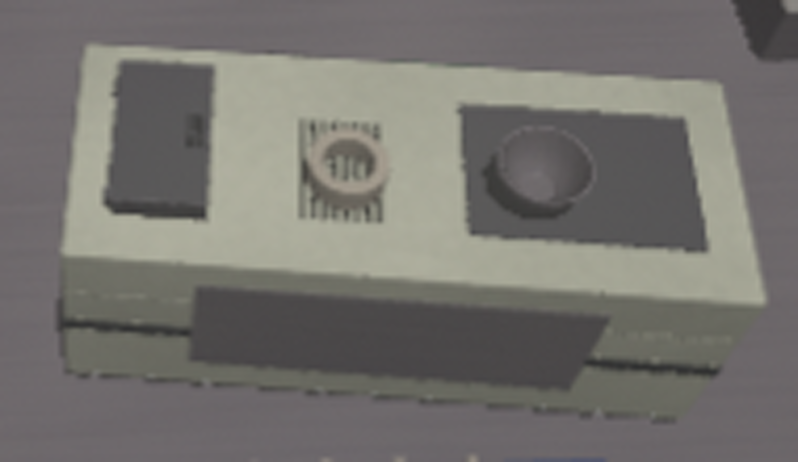

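The cover is shut at top-crop pixels (575,102)-(673,112)-(660,280)-(557,270). The ribs are on its left (+y) edge, and the tape roll is about 100 mm further +y.

```bash
python3 - <<'E'
from h import *
t=lambda L:[(70+u/3.8-.37,125+v/3.8-.37) for u,v in L]
s=lambda L:[(235+u/4.2-.37,160+v/4.2-.37) for u,v in L]
def show(n,P):print(n,np.round(P,4).tolist(),np.round(np.linalg.norm(P-np.roll(P,-1,0),axis=1),3))
show('top cover',onz('top',t([(575,102),(673,112),(657,281),(557,272)]),.224))
show('scene cover',onz('scene',s([(120,62),(214,64),(207,207),(106,202)]),.224))
show('top deck',onz('top',t([(82,18),(717,82),(690,337),(37,265)]),.2))
show('scene deck',onz('scene',s([(88,45),(722,84),(765,303),(63,256)]),.2))
show('ribs top',onz('top',t([(580,187)]),.224)); show('ribs scene',onz('scene',s([(196,130)]),.224))
show('tape',onz('top',t([(432,152)]),.224)); show('tape s',onz('scene',s([(348,163)]),.224))
E
```

```text
top cover [[0.6491, 0.0187, 0.224], [0.6409, -0.0537, 0.224], [0.5144, -0.0418, 0.224], [0.5214, 0.0308, 0.224]] [0.073 0.127 0.073 0.128]
scene cover [[0.5156, -0.0391, 0.224], [0.5203, 0.0334, 0.224], [0.6514, 0.0179, 0.224], [0.6445, -0.0547, 0.224]] [0.073 0.132 0.073 0.13 ]
top deck [[0.7278, 0.4039, 0.2], [0.6708, -0.0865, 0.2], [0.4768, -0.0654, 0.2], [0.5334, 0.4269, 0.2]] [0.494 0.195 0.496 0.196]
scene deck [[0.4781, -0.063, 0.2], [0.5362, 0.4282, 0.2], [0.7294, 0.4042, 0.2], [0.6745, -0.087, 0.2]] [0.495 0.195 0.494 0.198]
ribs top [[0.5846, 0.0145, 0.224]] [0.]
ribs scene [[0.5827, 0.0149, 0.224]] [0.]
tape [[0.6118, 0.124, 0.224]] [0.]
tape s [[0.6166, 0.1242, 0.224]] [0.]
```

```bash
cat >> h.py <<'E'
from scipy.spatial.transform import Rotation as Ro
sy=np.array([.1155,.9933,0]);sy/=np.linalg.norm(sy);sx=np.array([sy[1],-sy[0],0])
hinge=np.array([.5782,-.0438,.205])
def W(x,y,z): return hinge+x*sx/1e3+y*sy/1e3+np.array([0,0,z/1e3])   # mm in hinge frame
def to(tipsW):
    s=r.read_state();q=s['orientation'];R=Ro.from_quat([q[1],q[2],q[3],q[0]]).as_matrix()
    tx=R[:,0];ang=np.arctan2(sx[1],sx[0])-np.arctan2(tx[1],tx[0])
    tip=s['eef_pos']+R[:,2]*r.tcp_to_tips
    d=tipsW-tip
    e=tip-hinge
    print('slide',np.round(R.T@d*1e3,1),'spin',round(-ang,3),'tip in hinge frame mm',np.round([e@sx*1e3,e@sy*1e3,e[2]*1e3],1),'F',np.round(s['ft_force'],1),'t',round(s['time_s'],2),'tilt',np.round(R[:,2],3))
E
python3 - <<'E'
from h import *
to(W(0,62,120))
E
```

```text
slide [ 568.5 -434.4 -111.1] spin 0.389 tip in hinge frame mm [-361.6 -555.4    9. ] F [-0.3  0.   0.8] t 0.6 tilt [-0. -0. -1.]
```

```bash
python3 -m inch '[{"slide":[0,0,-60],"spin":0.1,"fingers":0},{"slide":[20,-15,-111],"spin":0.2,"fingers":0},{"slide":[50,-38,-111],"spin":0.3,"fingers":0},{"slide":[80,-61,-111],"spin":0.389,"fingers":0},{"slide":[110,-84,-111],"spin":0.389,"fingers":0},{"slide":[140,-107,-111],"spin":0.389,"fingers":0},{"slide":[170,-130,-111],"spin":0.389,"fingers":0},{"slide":[200,-153,-111],"spin":0.389,"fingers":0},{"slide":[230,-176,-111],"spin":0.389,"fingers":0},{"slide":[260,-199,-111],"spin":0.389,"fingers":0},{"slide":[290,-222,-111],"spin":0.389,"fingers":0},{"slide":[290,-222,-111],"spin":0.389,"fingers":0}]'
python3 - <<'E'
from h import *
to(W(0,62,120))
E
```

```text
time_s: 1.6
eef_pos: [0.3774, -0.2571, 0.3472]
orientation: [-0.001, 0.999, -0.055, 0.001]
ft_force: [-0.7, -0.6, -0.3]
grip_width: 0.0142
slide [ 176.7 -295.8    1.5] spin 0.007 tip in hinge frame mm [-174.8 -235.   120.2] F [-0.7 -0.6 -0.3] t 1.6 tilt [ 0.003  0.003 -1.   ]
```

```bash
python3 -m inch '[{"slide":[18,-30,0],"spin":0,"fingers":0},{"slide":[36,-60,0],"spin":0,"fingers":0},{"slide":[54,-90,0],"spin":0,"fingers":0},{"slide":[72,-120,0],"spin":0,"fingers":0},{"slide":[90,-150,0],"spin":0,"fingers":0},{"slide":[108,-180,0],"spin":0,"fingers":0},{"slide":[126,-210,0],"spin":0,"fingers":0},{"slide":[144,-240,0],"spin":0,"fingers":0},{"slide":[162,-270,0],"spin":0,"fingers":0},{"slide":[177,-296,0],"spin":0,"fingers":0},{"slide":[177,-296,0],"spin":0,"fingers":0},{"slide":[177,-296,0],"spin":0,"fingers":0}]'
python3 - <<'E'
from h import *
to(W(0,62,35))
snap('scene','s1.png',(215,120,435,280),3.5)
snap('top','t1.png',(70,90,290,250),3.5)
print(proj('scene',[W(0,70,19),W(0,0,0)]),proj('top',[W(0,70,19),W(0,0,0)]))
E
```

```text
time_s: 2.6
eef_pos: [0.586, 0.0186, 0.3477]
orientation: [-0.001, 0.999, -0.053, 0.001]
ft_force: [0.1, -0.7, 0.9]
grip_width: 0.0006
slide [-0.7  1.1 85.7] spin 0.009 tip in hinge frame mm [  0.6  62.9 120.7] F [ 0.1 -0.7  0.9] t 2.6 tilt [ 0.001  0.002 -1.   ]
[[284.81579084 191.41180782]
 [262.51162541 193.48219712]] [[218.23244366 173.2638799 ]
 [243.37415993 177.45047182]]
```

View pics/s1.png

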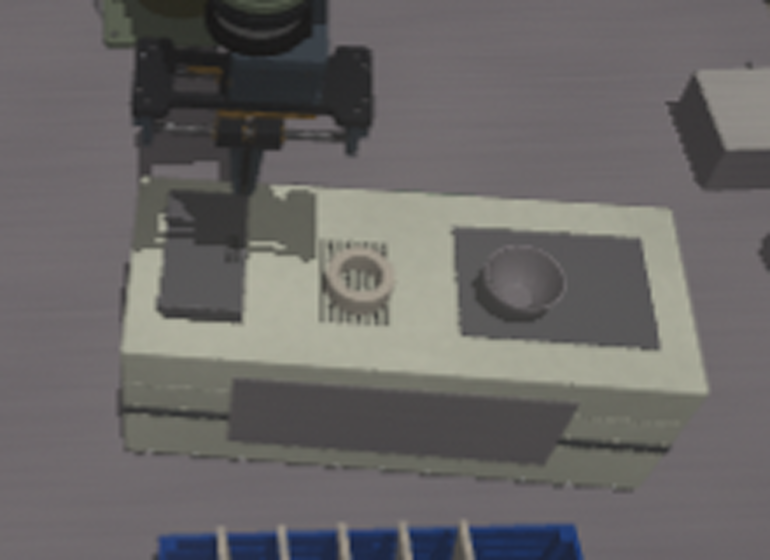

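The closed fingertips are above the cover's free edge, at about (240,185) in the crop. Nothing else is in the way, so I'm descending.

```bash
python3 -m inch '[{"slide":[0,1,35],"spin":0,"fingers":0},{"slide":[0,1,65],"spin":0,"fingers":0},{"slide":[0,1,85],"spin":0,"fingers":0},{"slide":[0,1,95],"spin":0,"fingers":0},{"slide":[0,1,98],"spin":0,"fingers":0},{"slide":[0,1,99],"spin":0,"fingers":0}]'
python3 -c "
from h import *
to(W(0,62,15))"
```

```text
time_s: 3.2
eef_pos: [0.5852, 0.0155, 0.2499]
orientation: [-0.001, 0.998, -0.055, 0.001]
ft_force: [-0.6, -0.1, 0.7]
grip_width: 0.0002
slide [-0.1 -2.3  7.9] spin 0.005 tip in hinge frame mm [ 0.1 59.7 22.9] F [-0.6 -0.1  0.7] t 3.2 tilt [ 0.003  0.002 -1.   ]
```

```bash
python3 -m inch '[{"slide":[0,-2,2],"spin":0,"fingers":0},{"slide":[0,-3,4],"spin":0,"fingers":0},{"slide":[0,-3,6],"spin":0,"fingers":0},{"slide":[0,-3,7],"spin":0,"fingers":0},{"slide":[0,-3,7],"spin":0,"fingers":0}]'
python3 -c "
from h import *
to(W(0,62,15))"
```

```text
time_s: 3.62
eef_pos: [0.5864, 0.0192, 0.244]
orientation: [-0.002, 0.998, -0.055, 0.003]
ft_force: [1.0, 2.1, 4.1]
grip_width: 0.0004
slide [-1.   1.6  2. ] spin 0.005 tip in hinge frame mm [ 0.9 63.6 17. ] F [1.  2.1 4.1] t 3.62 tilt [ 0.005  0.003 -1.   ]
```

Contact is about 4 N. I'm pressing on to the stop, then lifting.

```bash
python3 -m inch '[{"slide":[0,0,1],"spin":0,"fingers":0},{"slide":[0,0,2],"spin":0,"fingers":0},{"slide":[0,0,3],"spin":0,"fingers":0},{"slide":[0,0,4],"spin":0,"fingers":0},{"slide":[0,0,4],"spin":0,"fingers":0}]'
python3 -c "
from h import *
to(W(0,62,15))"
```

```text
time_s: 4.03
eef_pos: [0.5865, 0.0195, 0.2424]
orientation: [-0.002, 0.998, -0.055, 0.004]
ft_force: [-3.5, 2.2, 13.5]
grip_width: 0.0006
slide [-1.1  2.   0.4] spin 0.005 tip in hinge frame mm [ 1.1 64.  15.4] F [-3.5  2.2 13.5] t 4.03 tilt [ 0.008  0.004 -1.   ]
```

```bash
python3 -m inch '[{"slide":[0,0,-20],"spin":0,"fingers":0},{"slide":[0,0,-60],"spin":0,"fingers":0},{"slide":[0,0,-100],"spin":0,"fingers":0},{"slide":[0,0,-140],"spin":0,"fingers":0},{"slide":[-30,0,-150],"spin":0,"fingers":0},{"slide":[-60,0,-150],"spin":0,"fingers":0},{"slide":[-90,0,-150],"spin":0,"fingers":0},{"slide":[-120,0,-150],"spin":0,"fingers":0},{"slide":[-150,0,-150],"spin":0,"fingers":0},{"slide":[-150,0,-150],"spin":0,"fingers":0},{"slide":[-150,0,-150],"spin":0,"fingers":0},{"slide":[-150,0,-150],"spin":0,"fingers":0}]'
python3 -m inch '[{"slide":[0,0,0],"spin":0,"fingers":0},{"slide":[0,0,0],"spin":0,"fingers":0},{"slide":[0,0,0],"spin":0,"fingers":0},{"slide":[0,0,0],"spin":0,"fingers":0},{"slide":[0,0,0],"spin":0,"fingers":0},{"slide":[0,0,0],"spin":0,"fingers":0},{"slide":[0,0,0],"spin":0,"fingers":0},{"slide":[0,0,0],"spin":0,"fingers":0},{"slide":[0,0,0],"spin":0,"fingers":0},{"slide":[0,0,0],"spin":0,"fingers":0},{"slide":[0,0,0],"spin":0,"fingers":0},{"slide":[0,0,0],"spin":0,"fingers":0}]'
python3 - <<'E'
from h import *
snap('scene','s2.png',(235,150,335,230),7)
snap('top','t2.png',(170,125,270,205),7)
to(W(0,38,50))
for cam,(a,b) in (('scene',(235,150)),('top',(170,125))):
  for x in(-36,0,36):
    for h in(11.5,4.5): print(cam,x,h,np.round((proj(cam,W(x,38,h))[0]-[a,b]+.5)*7))
  m=r.masks_of(cam,'button_1');print([(round(k['p'],2),k['bbox']) for k in m])
E
```

```text
time_s: 5.03
eef_pos: [0.4367, 0.0352, 0.3911]
orientation: [-0.002, 0.998, -0.055, 0.004]
ft_force: [-0.2, -0.7, -0.8]
grip_width: 0.0006
time_s: 6.03
eef_pos: [0.4366, 0.0352, 0.3911]
orientation: [-0.002, 0.998, -0.055, 0.004]
ft_force: [-0.3, -0.0, -1.0]
grip_width: 0.0002
slide [148.6  25.4 115.2] spin 0.005 tip in hinge frame mm [-149.6   62.2  164.1] F [-0.4  0.4 -0.3] t 6.13 tilt [ 0.008  0.003 -1.   ]
scene -36 11.5 [284. 235.]
scene -36 4.5 [284. 244.]
scene 0 11.5 [280. 299.]
scene 0 4.5 [280. 308.]
scene 36 11.5 [276. 364.]
scene 36 4.5 [275. 373.]
[]
top -36 11.5 [411. 442.]
top -36 4.5 [412. 445.]
top 0 11.5 [422. 354.]
top 0 4.5 [423. 358.]
top 36 11.5 [433. 267.]
top 36 4.5 [434. 272.]
[]
```

View pics/s2.png

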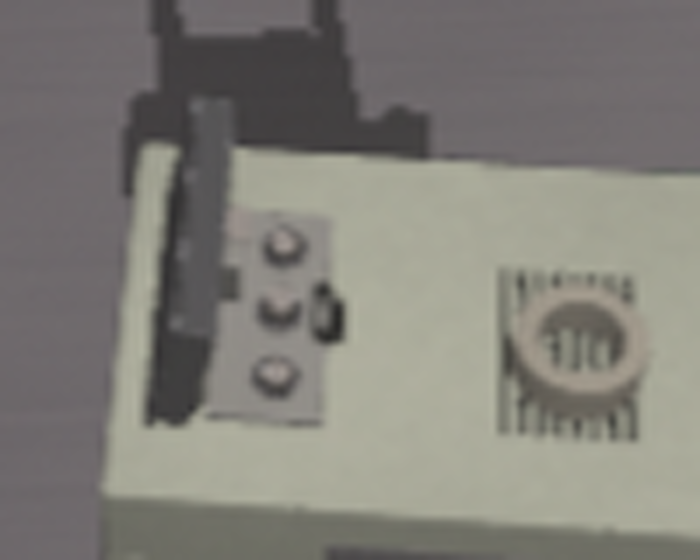

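View pics/t2.png

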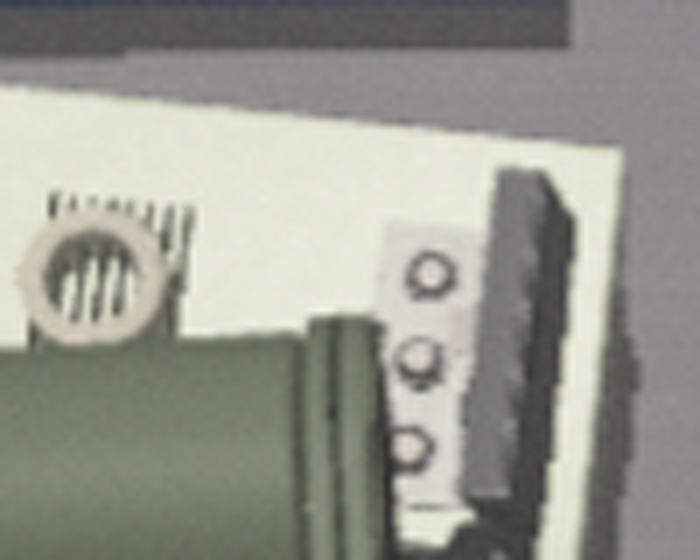

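```bash
python3 - <<'E'
from h import *
A=sum(r.capture('scene').astype(float) for _ in range(6))/6
B=sum(r.capture('top').astype(float) for _ in range(6))/6
a=cv2.resize(A[178:210,262:288],None,fx=16,fy=16,interpolation=cv2.INTER_CUBIC)
b=cv2.resize(B[155:195,218:242],None,fx=13,fy=13,interpolation=cv2.INTER_CUBIC)
h=max(a.shape[0],b.shape[0]);o=np.zeros((h,a.shape[1]+b.shape[1]+10,3));o[:a.shape[0],:a.shape[1]]=a;o[:b.shape[0],a.shape[1]+10:]=b
cv2.imwrite('pics/z.png',np.clip(o,0,255)[:,:,::-1]);print(o.shape)
E
```

```text
(520, 738, 3)[ WARN:0@17.792] global loadsave.cpp:1063 imwrite_ Unsupported depth image for selected encoder is fallbacked to CV_8U.
```

View pics/z.png

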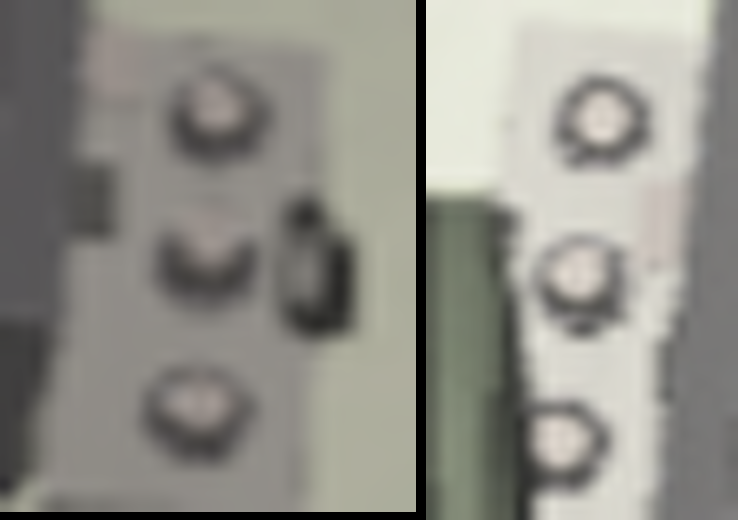

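The middle button stands out: its collar ring is hidden on one side in both views. Its measured position matches hinge-frame (0,38). I'm moving above it and down.

```bash
python3 -m inch '[{"slide":[35,6,0],"spin":0,"fingers":0},{"slide":[70,12,0],"spin":0,"fingers":0},{"slide":[105,18,0],"spin":0,"fingers":0},{"slide":[135,23,0],"spin":0,"fingers":0},{"slide":[149,25,0],"spin":0,"fingers":0},{"slide":[149,25,15],"spin":0,"fingers":0},{"slide":[149,25,45],"spin":0,"fingers":0},{"slide":[149,25,75],"spin":0,"fingers":0},{"slide":[149,25,100],"spin":0,"fingers":0},{"slide":[149,25,120],"spin":0,"fingers":0},{"slide":[149,25,130],"spin":0,"fingers":0},{"slide":[149,25,130],"spin":0,"fingers":0}]'
python3 -c "
from h import *
to(W(0,38,11.5))
snap('scene','s3.png',(225,130,335,215),7)"
```

```text
time_s: 7.83
eef_pos: [0.5819, -0.0056, 0.2596]
orientation: [-0.002, 0.998, -0.055, 0.001]
ft_force: [-0.4, -0.8, -0.1]
grip_width: 0.0004
slide [ 0.6  0.5 21.1] spin 0.005 tip in hinge frame mm [-0.7 38.4 32.6] F [-0.4 -0.8 -0.1] t 7.83 tilt [ 0.003  0.003 -1.   ]
```

View pics/s3.png

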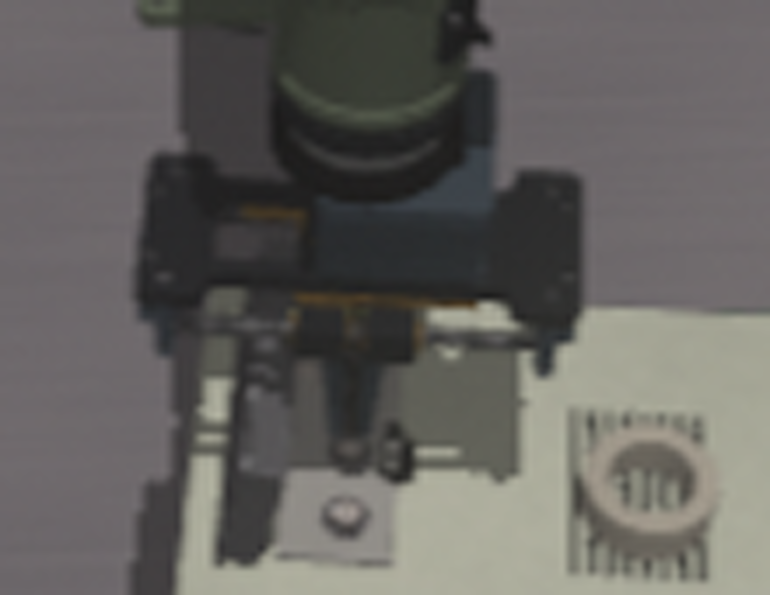

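The tip is directly over the middle button, at about (355,440), and the body is clear of the open cover. I'm pressing.

```bash
python3 -m inch '[{"slide":[0,0,10],"spin":0,"fingers":0},{"slide":[0,0,17],"spin":0,"fingers":0},{"slide":[0,0,20],"spin":0,"fingers":0},{"slide":[0,0,22],"spin":0,"fingers":0},{"slide":[0,0,24],"spin":0,"fingers":0},{"slide":[0,0,26],"spin":0,"fingers":0},{"slide":[0,0,27],"spin":0,"fingers":0},{"slide":[0,0,28],"spin":0,"fingers":0},{"slide":[0,0,28],"spin":0,"fingers":0}]'
python3 -c "
from h import *
to(W(0,38,4.5))"
```

```text
time_s: 8.63
eef_pos: [0.5831, -0.0056, 0.2338]
orientation: [-0.002, 0.998, -0.055, 0.003]
ft_force: [-1.4, 0.3, 2.6]
grip_width: 0.0005
slide [-0.6  0.6  2.3] spin 0.005 tip in hinge frame mm [ 0.6 38.6  6.8] F [-1.4  0.3  2.6] t 8.63 tilt [ 0.007  0.003 -1.   ]
```

```bash
python3 -m inch '[{"slide":[0,0,2],"spin":0,"fingers":0},{"slide":[0,0,3],"spin":0,"fingers":0},{"slide":[0,0,4],"spin":0,"fingers":0},{"slide":[0,0,5],"spin":0,"fingers":0},{"slide":[0,0,5],"spin":0,"fingers":0},{"slide":[0,0,5],"spin":0,"fingers":0}]'
python3 -c "
from h import *
to(W(0,38,4.5))"
```

```text
time_s: 9.13
eef_pos: [0.5832, -0.0056, 0.2314]
orientation: [-0.002, 0.998, -0.055, 0.005]
ft_force: [-4.9, -0.2, 14.8]
grip_width: 0.0004
slide [-0.7  0.6 -0.1] spin 0.005 tip in hinge frame mm [ 0.7 38.6  4.4] F [-4.9 -0.2 14.8] t 9.13 tilt [ 0.009  0.003 -1.   ]
```

```bash
python3 -m inch '[{"slide":[0,0,0],"spin":0,"fingers":0},{"slide":[0,0,-10],"spin":0,"fingers":0},{"slide":[0,0,-40],"spin":0,"fingers":0},{"slide":[0,0,-80],"spin":0,"fingers":0},{"slide":[0,0,-120],"spin":0,"fingers":0},{"slide":[0,30,-125],"spin":0,"fingers":0},{"slide":[0,65,-125],"spin":0,"fingers":0},{"slide":[0,95,-125],"spin":0,"fingers":0},{"slide":[0,108,-125],"spin":0,"fingers":0},{"slide":[0,108,-125],"spin":0,"fingers":0}]'
python3 - <<'E'
from h import *
to(W(0,-50,56))
A=sum(r.capture('scene').astype(float) for _ in range(4))/4
cv2.imwrite('pics/s4.png',np.clip(cv2.resize(A[140:220,230:330],None,fx=7,fy=7,interpolation=cv2.INTER_CUBIC),0,255).astype(np.uint8)[:,:,::-1])
E
```

```text
time_s: 9.97
eef_pos: [0.5699, -0.1158, 0.3557]
orientation: [-0.001, 0.998, -0.057, 0.004]
ft_force: [-0.9, -0.1, 0.0]
grip_width: 0.0005
slide [ -0.9 -22.2  72.7] spin 0.001 tip in hinge frame mm [  0.3 -72.4 128.7] F [-0.9 -0.1  0. ] t 9.97 tilt [ 0.009  0.002 -1.   ]
```

View pics/s4.png

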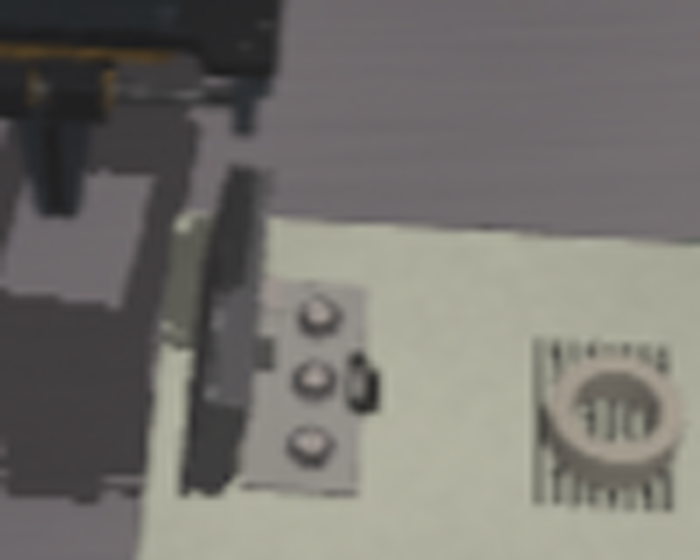

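All three buttons now look alike, each with its full ring showing. The fingertip is behind the cover, so I'm going down there.

```bash
python3 -m inch '[{"slide":[0,-3,20],"spin":0,"fingers":0},{"slide":[0,-8,50],"spin":0,"fingers":0},{"slide":[0,-15,70],"spin":0,"fingers":0},{"slide":[0,-22,73],"spin":0,"fingers":0},{"slide":[0,-32,73],"spin":0,"fingers":0},{"slide":[0,-38,73],"spin":0,"fingers":0},{"slide":[0,-42,73],"spin":0,"fingers":0},{"slide":[0,-44,73],"spin":0,"fingers":0}]'
python3 - <<'E'
from h import *
to(W(0,-16,58))
E
```

```text
time_s: 10.83
eef_pos: [0.5766, -0.0672, 0.2847]
orientation: [-0.002, 0.999, -0.054, 0.006]
ft_force: [-0.6, -0.1, 0.0]
grip_width: 0.0006
slide [-1.4 -7.4 -0.3] spin 0.007 tip in hinge frame mm [  1.4 -23.3  57.7] F [-0.6 -0.1  0. ] t 10.83 tilt [ 0.012  0.004 -1.   ]
```

```bash
python3 -m inch '[{"slide":[0,-4,-1],"spin":0,"fingers":0},{"slide":[0,-8,-2],"spin":0,"fingers":0},{"slide":[0,-12,-3],"spin":0,"fingers":0},{"slide":[0,-16,-3],"spin":0,"fingers":0},{"slide":[0,-20,-3],"spin":0,"fingers":0},{"slide":[0,-24,-3],"spin":0,"fingers":0},{"slide":[0,-28,-3],"spin":0,"fingers":0},{"slide":[0,-32,-3],"spin":0,"fingers":0}]'
python3 - <<'E'
from h import *
to(W(0,9,60))
snap('scene','s5.png',(225,130,335,215),7)
E
```

```text
time_s: 11.5
eef_pos: [0.5799, -0.0352, 0.2876]
orientation: [-0.002, 0.999, -0.054, 0.006]
ft_force: [0.5, -1.6, 0.5]
grip_width: 0.0006
slide [-1.  -0.2  0.6] spin 0.007 tip in hinge frame mm [ 1.   8.8 60.6] F [ 0.5 -1.6  0.5] t 11.5 tilt [ 0.011  0.003 -1.   ]
```

View pics/s5.png

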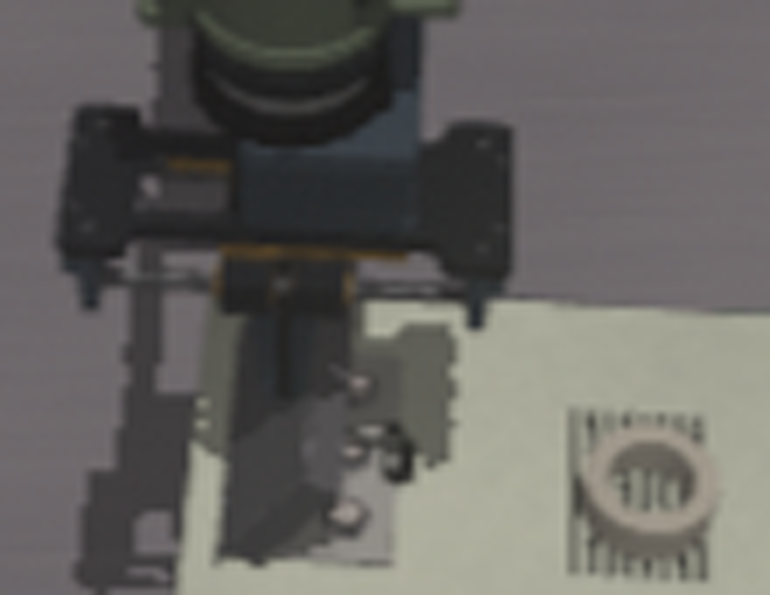

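The cover is leaning over ahead of the tip, at roughly 1 rad, with about 2 N of contact force. I'm following the arc round.

```bash
python3 -m inch '[{"slide":[0,-4,1],"spin":0,"fingers":0},{"slide":[0,-8,2],"spin":0,"fingers":0},{"slide":[0,-11,4],"spin":0,"fingers":0},{"slide":[0,-15,6],"spin":0,"fingers":0},{"slide":[0,-18,8],"spin":0,"fingers":0},{"slide":[0,-21,10],"spin":0,"fingers":0},{"slide":[0,-24,13],"spin":0,"fingers":0},{"slide":[0,-27,16],"spin":0,"fingers":0},{"slide":[0,-30,18],"spin":0,"fingers":0},{"slide":[0,-33,20],"spin":0,"fingers":0},{"slide":[0,-36,22],"spin":0,"fingers":0},{"slide":[0,-39,25],"spin":0,"fingers":0}]'
python3 - <<'E'
from h import *
to(W(0,55,28))
E
```

```text
time_s: 12.55
eef_pos: [0.5844, 0.0043, 0.2623]
orientation: [-0.002, 0.999, -0.054, 0.005]
ft_force: [-0.8, -1.7, 1.8]
grip_width: 0.0003
slide [-0.8 -6.4  7.3] spin 0.008 tip in hinge frame mm [ 0.8 48.6 35.3] F [-0.8 -1.7  1.8] t 12.55 tilt [ 0.011  0.003 -1.   ]
```

```bash
python3 -m inch '[{"slide":[0,-2,3],"spin":0,"fingers":0},{"slide":[0,-4,6],"spin":0,"fingers":0},{"slide":[0,-6,9],"spin":0,"fingers":0},{"slide":[0,-8,11],"spin":0,"fingers":0},{"slide":[0,-10,13],"spin":0,"fingers":0},{"slide":[0,-11,15],"spin":0,"fingers":0},{"slide":[0,-11,17],"spin":0,"fingers":0},{"slide":[0,-11,19],"spin":0,"fingers":0},{"slide":[0,-11,20],"spin":0,"fingers":0}]'
python3 - <<'E'
from h import *
to(W(0,60,15))
E
```

```text
time_s: 13.3
eef_pos: [0.5859, 0.0167, 0.243]
orientation: [-0.004, 0.999, -0.054, 0.006]
ft_force: [-2.8, 3.2, 9.6]
grip_width: 0.0004
slide [-0.9  1.2  1. ] spin 0.007 tip in hinge frame mm [ 0.9 61.2 16. ] F [-2.8  3.2  9.6] t 13.3 tilt [ 0.012  0.007 -1.   ]
```

```bash
python3 -m inch '[{"slide":[0,0,2],"spin":0,"fingers":0},{"slide":[0,0,3],"spin":0,"fingers":0},{"slide":[0,0,3],"spin":0,"fingers":0}]'
python3 -c "
from h import *
to(W(0,60,15))"
python3 -m inch '[{"slide":[0,0,-5],"spin":0,"fingers":0},{"slide":[0,0,-15],"spin":0,"fingers":0},{"slide":[0,0,-45],"spin":0,"fingers":0},{"slide":[0,0,-85],"spin":0,"fingers":0},{"slide":[0,0,-125],"spin":0,"fingers":0},{"slide":[-30,0,-150],"spin":0,"fingers":0},{"slide":[-70,0,-150],"spin":0,"fingers":0},{"slide":[-110,0,-150],"spin":0,"fingers":0},{"slide":[-150,0,-150],"spin":0,"fingers":0},{"slide":[-150,0,-150],"spin":0,"fingers":0},{"slide":[-150,0,-150],"spin":0,"fingers":0},{"slide":[-150,0,-150],"spin":0,"fingers":0}]'
python3 -m inch '[{"slide":[0,0,0],"spin":0,"fingers":0},{"slide":[0,0,0],"spin":0,"fingers":0},{"slide":[0,0,0],"spin":0,"fingers":0},{"slide":[0,0,0],"spin":0,"fingers":0},{"slide":[0,0,0],"spin":0,"fingers":0},{"slide":[0,0,0],"spin":0,"fingers":0}]'
python3 - <<'E'
from h import *
snap('scene','s6.png',(225,140,405,270),4)
snap('top','t6.png',(70,125,280,250),3.7)
E
```

```text
time_s: 13.55
eef_pos: [0.5859, 0.0169, 0.2427]
orientation: [-0.004, 0.999, -0.054, 0.007]
ft_force: [-3.8, 0.2, 14.3]
grip_width: 0.0001
slide [-1.   1.3  0.6] spin 0.007 tip in hinge frame mm [ 1.  61.3 15.7] F [-3.8  0.2 14.3] t 13.55 tilt [ 0.014  0.007 -1.   ]
time_s: 14.55
eef_pos: [0.4353, 0.0321, 0.3911]
orientation: [-0.004, 0.998, -0.054, 0.008]
ft_force: [0.5, -0.8, 0.6]
grip_width: 0.0002
time_s: 15.05
eef_pos: [0.4356, 0.0321, 0.3909]
orientation: [-0.004, 0.999, -0.054, 0.007]
ft_force: [-0.0, 0.0, 0.5]
grip_width: 0.0008
```

View pics/s6.png

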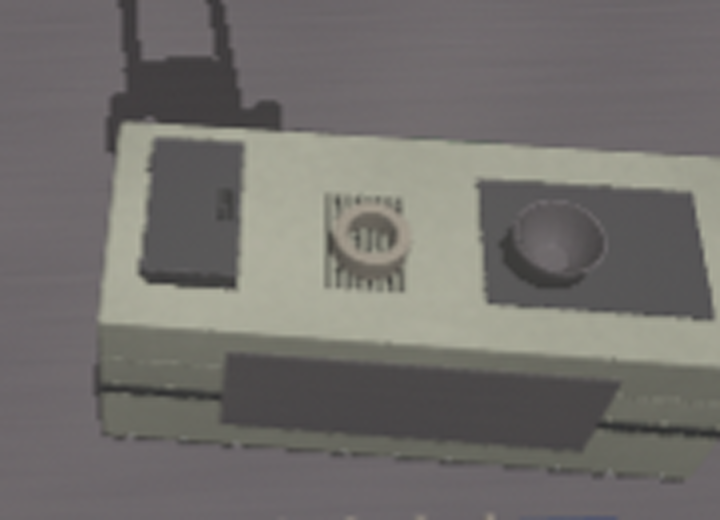

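View pics/t6.png

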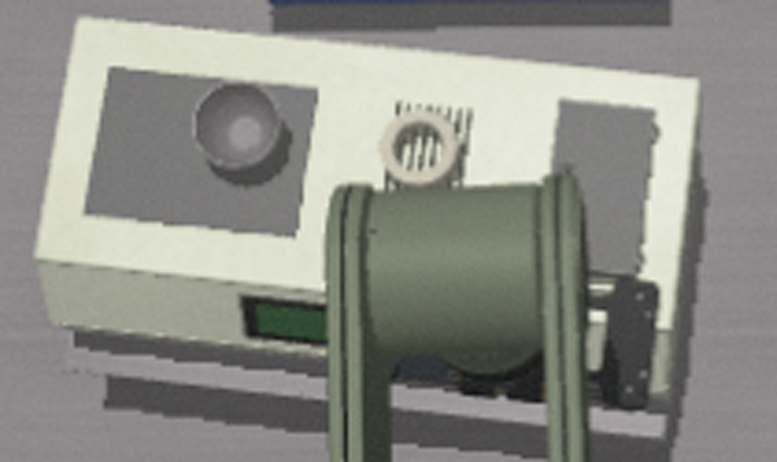

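The cover is back flush, at scene-crop (145-243, 138-290). The tape roll and bowl haven't visibly moved. I'll wait a second and compare with the first picture.

```bash
python3 -m inch '[{"slide":[0,0,0],"spin":0,"fingers":0},{"slide":[0,0,0],"spin":0,"fingers":0},{"slide":[0,0,0],"spin":0,"fingers":0},{"slide":[0,0,0],"spin":0,"fingers":0},{"slide":[0,0,0],"spin":0,"fingers":0},{"slide":[0,0,0],"spin":0,"fingers":0},{"slide":[0,0,0],"spin":0,"fingers":0},{"slide":[0,0,0],"spin":0,"fingers":0}]'
python3 - <<'E'
from h import *
a=cv2.imread('pics/s0.png').astype(float).mean(2);b=r.capture('scene').astype(float).mean(2)
d=abs(a-b)
for n,(x0,y0,x1,y1) in dict(cover=(255,172,290,215),tape=(300,185,332,212),bowl=(350,185,385,212),bench=(70,200,200,330)).items(): print(n,d[y0:y1,x0:x1].mean().round(2),d[y0:y1,x0:x1].max(),[np.round(v,2) for v in cv2.phaseCorrelate(a[y0:y1,x0:x1].copy(),b[y0:y1,x0:x1].copy())])
to(W(0,0,0))
E
```

```text
time_s: 15.82
eef_pos: [0.4354, 0.0321, 0.391]
orientation: [-0.004, 0.999, -0.054, 0.008]
ft_force: [0.7, -0.1, 0.9]
grip_width: 0.0006
cover 1.02 20.333333333333343 [array([0.02, 0.47]), np.float64(0.99)]
tape 0.71 2.0 [array([-0.01,  0.48]), np.float64(1.0)]
bowl 0.51 2.0 [array([0.01, 0.52]), np.float64(1.01)]
bench 0.54 2.6666666666666714 [array([0.48, 0.51]), np.float64(1.0)]
slide [147.4  61.6 165.7] spin 0.007 tip in hinge frame mm [-150.3   59.1  164. ] F [ 0.1  0.1 -0.3] t 15.87 tilt [ 0.015  0.007 -1.   ]
```

```bash
python3 - <<'E'
from h import *
a=cv2.imread('pics/s0.png').astype(float).mean(2);b=r.capture('scene').astype(float).mean(2)
d=abs(a-b)[172:215,250:292];ys,xs=np.where(d>5);print([(x+250,y+172,round(d[y,x])) for x,y in zip(xs,ys)])
print(proj('scene',[W(-65,70,19),W(-65,-4,19),W(65,70,19),W(65,-4,19)]).round(1).tolist())
E
```

```text
[(np.int64(251), np.int64(172), 21), (np.int64(252), np.int64(172), 44), (np.int64(253), np.int64(172), 44), (np.int64(254), np.int64(172), 26), (np.int64(284), np.int64(172), 5), (np.int64(286), np.int64(172), 11), (np.int64(287), np.int64(172), 16), (np.int64(288), np.int64(172), 16), (np.int64(289), np.int64(172), 15), (np.int64(290), np.int64(172), 16), (np.int64(291), np.int64(172), 21), (np.int64(251), np.int64(173), 22), (np.int64(252), np.int64(173), 44), (np.int64(253), np.int64(173), 43), (np.int64(254), np.int64(173), 24), (np.int64(251), np.int64(174), 21), (np.int64(252), np.int64(174), 43), (np.int64(253), np.int64(174), 44), (np.int64(254), np.int64(174), 17), (np.int64(251), np.int64(175), 21), (np.int64(252), np.int64(175), 44), (np.int64(253), np.int64(175), 44), (np.int64(254), np.int64(175), 14), (np.int64(251), np.int64(176), 22), (np.int64(252), np.int64(176), 43), (np.int64(253), np.int64(176), 39), (np.int64(254), np.int64(176), 9), (np.int64(251), np.int64(177), 22), (np.int64(252), np.int64(177), 44), (np.int64(253), np.int64(177), 38), (np.int64(254), np.int64(177), 10), (np.int64(251), np.int64(178), 5), (np.int64(252), np.int64(178), 8), (np.int64(253), np.int64(178), 21), (np.int64(254), np.int64(178), 9), (np.int64(282), np.int64(192), 6), (np.int64(260), np.int64(198), 17), (np.int64(261), np.int64(198), 20), (np.int64(260), np.int64(199), 6), (np.int64(261), np.int64(199), 7), (np.int64(280), np.int64(211), 9), (np.int64(281), np.int64(211), 9)]
[[285.6, 175.2], [262.8, 173.8], [284.0, 208.8], [259.7, 207.1]]
```

```bash
python3 -c "
from plant import r
r.job_done()"
```

```text
the job is handed in; nothing more can be done
```

The tripped breaker is reset and the cover is shut again; I handed the job in at about 16 s of the 64 s allowed. `job_done` gives no verdict, so the checks below come from my own pictures and force readings.

- **Opening:** I pressed the free edge to its stop (13.5 N). The cover popped fully open, as both camera views showed.
- **Button:** The middle button was the one standing out. I pushed it to its firm stop (14.8 N, tip about 9.4 mm above the deck, against 9.5 mm for fully in). Afterwards all three buttons looked the same.
- **Closing:** I pushed the cover round its arc and pressed it to the relatch stop (14.3 N, about 3 mm past flush), then let go. Over a second later it was still flush. It matched the first picture except for the arm's shadow and a few pixels on the cover.
- **Loose items:** The tape roll, the bowl and the checked left part of the bench showed no change beyond image noise. I did not compare every bench item separately.
- **Robot:** It ended clear of everything, with only noise on the force reading.

The button detector found nothing in either view, so I identified the tripped button by eye. No other check failed or disagreed.

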